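# Pin the specimen tray and click the slide into its notch

### The arm

A 6-joint arm with a two-finger parallel gripper is mounted at the origin on a cart in front of the work surface, level with it; the furniture and walls round the work are solid. World frame = base frame: x ahead of the robot, y to its left, z up, the work surface at z = 0. Lengths are in m, angles in rad, forces in N, time in s.
With the tool pointing down it reaches from about 0.375 to 0.925 m from the base axis. Payload 5.7 kg.
Tool frame: the origin (TCP) lies on the centre line of the jaws, within the pads' length; the fingertips stand 25 mm ahead of it and the grasp point (between the pads) lies 6 mm ahead of it; z points along the fingers, y is the line along which they close (so a half turn about z gives the same grasp; the last joint's range is limited). The gripper opens to 85 mm and grips with 20 to 120 N. Pads are 22 mm wide; open, the fingers measure 114 mm over their backs; the gripper's body (76 mm by 85 mm) begins 54 mm behind the grasp point. The pads swing forward as they close: fully open they stand 13 mm farther back than shut.
Start: joints at [-1.373, 0.359, 1.51, -0, 1.272, -0.115], TCP at [0.185, -0.571, 0.225] pointing down, gripper open.
Joint ranges: [-2.97, 2.97], [-1.01, 2.36], [0.21, 2.38], [-0.96, 4.11], [0.2, 2.71], [-2.98, 2.98]. Speed limits (rad/s): [2.39, 2.39, 3.14, 3.14, 3.14, 3.14].

### API

Orientations are given as [roll, pitch, yaw] about the fixed x, y, z axes, in that order (R = Rz(yaw) Ry(pitch) Rx(roll)).
In Python, from bench import * gives the robot as it stands.
- The arm moves only by the tool drive_tool, never from a script. Its argument "increments" is a list of rows, each a list of 6 numbers: the shift along the tool's x, y, z in m, then the turn, a rotation vector about the tool's x, y, z in rad. In form: [[dx, dy, dz, ax, ay, az], ...]. A call has exactly 5 rows; each row shifts and turns the commanded pose from where the row before left it, along the tool's axes as they then stand; what a row does not reach is not made up. A row lasts 1/10 s, in which the tool goes at most 50 mm and 8.59 degrees, less where a joint would pass 70% of its speed; a pose out of reach is approached as far as the arm can. A call is refused whole if a number of a shift passes 0.05 or a number of a turn 0.15, either way. A call with a gripper value outside its range is refused whole. "claw" is the closure, from 0 (fully open) to 1 (shut), set as the call begins (left out, the last holds). The fingers move at their own pace and stop on an object; the grip force is fixed at half the most. Time passes only in rows, so rows that do not move let the fingers close, or fill a call up. It gives the time, the measured TCP pose, the force, the opening and the grip force at its end, in the units of the state.
- read_state(): the state, without advancing time (a new reading comes with each control period).
- read_camera(name): name is "scene" or "top" or "wrist"; returns (picture, depth): 480x640x3 uint8, blue, green, red; 480x640 float32, m along the optical axis (not along the pixel's ray), 0 where there is no reading.
- calibration(name): a dict with "mtx" (3x3 intrinsics, pixels), "extrinsics" (4x4, takes a point from camera to world coordinates). Camera axes: x right, y up, looking along -z (the intrinsics and any distortion apply to the point x, -y, -z); pixel columns grow to the right and rows downward; lengths in m; the calibration is good to about 2 mm. A picture is of the moment at which its call begins: read the wrist's pose just before it. calibration takes no time and is no camera call; for the wrist camera it gives the pose at the moment of the call.
- finish_job(): hands the job in; it is judged then, once.
The state is a dict: "clock": time; "q": joint angles; "joint_velocities": joint speeds; "effort": joint torques, N m; "eef_pos": TCP position; "tool_rot": TCP orientation; "ft_force": force on the tool from outside, world axes, zero at the start; "moment": the same for the moment, N m; "opening": finger opening in m; "grip_force": force on a finger pad.
Only numpy, scipy, OpenCV 4.12 (cv2) and the standard library are available. Lean on these libraries where they do the work, as an engineer would, in place of code of your own. Each camera call takes 0.05 s, during which the arm holds its last target. There are 200 camera calls.

### The job

Take the loose retaining pin out of its parking block and push it fully home through the hole in the specimen tray and the hole in the carriage beneath it, while the carriage is still parked at its end of the rail. Then slide the pinned carriage along the rail towards the loupe until its spring ball clicks into the notch, without running on past the notch, and finish there with the gripper still holding the knob of the pin: do not let go. Leave the beaker, the timer and the jar alone.

Things in the scene. Friction and masses are not known exactly. Their poses are not given: they have to be found in the camera images.
- slide_bed: Fixed aluminium bed of an inspection slide, 170 x 350 x 10 mm, on the worktop; a steel rail 30 mm wide runs along its middle, along its own y axis. Origin: centre of the underside. +y is the way the carriage slides from its parked end (roughly to the robot's left); +x points roughly away from the robot.
- carriage (a joint): Travel of the carriage along the rail in m: 0 parked at the bed's -y end, growing along the bed's +y, 0.240 at the far stop; about 1.5 N of friction. The carriage is an aluminium plate 150 mm (bed x) by 62 mm (bed y), top face 34 mm above the worktop, with low lips up to 40 mm that keep the tray in place with under 1 mm of play.
- carriage_hole (a point): Centre of the upper mouth of the pin hole in the carriage, at the robot's end of the plate: 55 mm towards the bed's -x from the rail's middle line, 34 mm above the worktop. Hole 13 mm wide, straight through 10 mm of plate; free space of 14 mm below it down to the bed.
- carriage_ball (a point): Point under the carriage, 34 mm to the bed's +x of the rail's middle line, 16 mm above the worktop, at the spring ball (8 mm wide). Axes as the bed's. The ball begins to climb the first ridge 12 mm before the notch (5 to 9 N above friction), passes its crest 6 mm before, then is drawn forward into the notch by itself; from the notch on the second ridge resists likewise.
- tray: Loose steel specimen tray, 139 x 50.5 x 6 mm, already lying in the carriage's recess (underside 34 mm, top 40 mm above the worktop), with a round specimen 30 mm wide, 18 mm tall fixed at its far end. Origin: centre of the underside of the plate; axes as the bed's.
- tray_hole (a point): Centre of the upper mouth of the 13 mm pin hole through the tray, 40 mm above the worktop, directly over the carriage's hole (within 1 mm).
- viewer: Fixed bracket clamped to the far side of the bed, at a different place along the rail each time: a dark bar with two cross ridges, and a column 106 mm tall with a black loupe (37 mm wide, 68 to 108 mm above the worktop) over the specimen's path. Origin: on the rail's middle line abreast of the notch, at worktop height; axes as the bed's.
- notch (a point): Middle of the notch between the two ridges on the viewer's bar, 16 mm above the worktop; axes as the bed's. Ridges 3 mm high, 12 mm from crest to crest. In the notch, point carriage_ball has the same bed y as this point and the specimen is under the loupe. The notch lies 0.10 to 0.17 m of travel from the parked end.
- pin: Loose dark steel retaining pin, upright, about 60 g. Origin: centre of the underside of its collar; z runs up. Above it: collar 24 mm wide, 5 mm high, then a round knob 22 mm wide up to 40 mm above the origin (grip it there from above, any yaw). Below: shank 10 mm wide, 26 mm long, chamfered tip. Fully home the collar rests on the tray: origin 40 mm above the worktop.
- pin_block: Fixed grey parking block 60 x 60 x 30 mm with a 13 mm hole through its middle, in which the pin stands at the start with its collar on the block's top (30 mm above the worktop). Origin: centre of the underside.
- beaker: Glass beaker, 53 mm wide, 68 mm tall; a bystander. Origin: centre of the underside.
- timer: White bench timer, 60 x 66 x 23 mm; a bystander. Origin: centre of the underside.
- alumina_jar: White jar with orange lid, 66 mm wide, 75 mm tall; a bystander. Origin: centre of the underside.
Things that resemble listed ones, but are neither listed nor needed, are in the scene too. What is meant by the pin is not turquoise, and is the smaller of those in its own colour.

How it is judged:
On the way, in this order (a step that is already met when the one before it is completed fails the run):
1. the pin is fully home through tray and carriage, with the carriage still within 20 mm of its parked end (horizontal distance between pin and tray_hole below 0.004 m and horizontal distance between pin and carriage_hole below 0.004 m and z of pin in the frame of carriage_hole between 0.003 and 0.0085 m and angle between pin's own z axis and vertical below 0.12 rad and value of joint carriage below 0.02 m), for 0.1 s.
2. the pinned carriage is in the notch (horizontal distance between pin and tray_hole below 0.004 m and horizontal distance between pin and carriage_hole below 0.004 m and z of pin in the frame of carriage_hole between 0.003 and 0.0085 m and angle between pin's own z axis and vertical below 0.12 rad and y of carriage_ball in the frame of notch between -0.0025 and 0.0025 m), for 0.2 s.
At the end, for the whole second after the job is handed in: Pin fully home (collar within 2.5 mm of the tray top, 4 mm of both hole centres, upright within 0.12 rad); carriage at rest with its ball within 2.5 mm of the notch along the rail; the fingers still grip the pin (over 3 N), all through the last second (all of step 2 and velocity of joint carriage between -0.01 and 0.01 m/s and contact force between the fingers and pin above 3 N); the arm keeps its last pose, push and grip.
It fails at once if the carriage runs on more than 9 mm past the notch (y of carriage_ball in the frame of notch above 0.009 m).
It fails at once if the beaker is moved by more than 20 mm (distance of beaker from where it was at the start of the episode above 0.02 m).
It fails at once if the timer is moved by more than 20 mm (distance of timer from where it was at the start of the episode above 0.02 m).
It fails at once if the jar is moved by more than 20 mm (distance of alumina_jar from where it was at the start of the episode above 0.02 m).
It also fails if it takes over 48 s, if anything falls off the work surface, if the arm or the gripper's body presses on something with over 40 N, if the wrist force passes 120 N, or if a joint passes its speed limit or range.

## Working session

There is one attempt and no reset: what is moved stays moved. The work goes in short steps, Python scripts to look and compute and a tool call to move; the robot and the scene stay as the last step left them, time stands still between calls to the robot, and variables do not carry over. Pictures are saved under pics/ and viewed, at most 10 in all, crops included, and the job is handed in when it is done.

Besides the shell and the picture viewer there is one more tool, called after "Emit:" in YAML: its name, and indented under it one key for each argument. drive_tool: Moves the arm, as the interface text tells. Its arguments: {"type":"object","properties":{"increments":{"type":"array"},"claw":{"type":"number"}},"required":["increments"]}

```bash
mkdir -p pics; ls
cat > h.py <<'E'
from bench import *
import numpy as np, cv2
def ray(cal,u,v):
    K=np.array(cal["mtx"]);E=np.array(cal["extrinsics"])
    d=np.linalg.inv(K)@[u,v,1]; d=E[:3,:3]@[d[0],-d[1],-d[2]]
    return E[:3,3],d
def onz(cal,u,v,z):
    o,d=ray(cal,u,v); return o+d*(z-o[2])/d[2]
def cloud(cal,dep):
    K=np.array(cal["mtx"]);E=np.array(cal["extrinsics"])
    v,u=np.mgrid[:dep.shape[0],:dep.shape[1]]
    p=np.stack([(u-K[0,2])/K[0,0]*dep,-(v-K[1,2])/K[1,1]*dep,-dep],-1)
    return p@E[:3,:3].T+E[:3,3]
E
python3 - <<'E'
from h import *
s=read_state();print(s)
for n in("scene","top"):
    c=calibration(n);p,d=read_camera(n)
    print(n,c)
    np.savez(f"{n}.npz",p=p,d=d,K=c["mtx"],E=c["extrinsics"])
    cv2.imwrite(f"pics/{n}0.png",p)
E
```

```text
pics
{'clock': 0.0, 'q': array([-1.37306329e+00,  3.59474130e-01,  1.51143297e+00,  6.51023537e-07,
        1.27244832e+00, -1.15083365e-01]), 'joint_velocities': array([ 0.00020378, -0.0010265 ,  0.00036212, -0.00028079,  0.00159723,
        0.00081214]), 'effort': array([ 2.97277140e-03, -5.27615047e+01, -2.78620648e+01,  3.65398264e-04,
        1.33727040e-02, -1.17698005e-05]), 'eef_pos': array([ 0.18451368, -0.57022027,  0.22417174]), 'tool_rot': array([-3.13984162e+00, -2.03034990e-04,  3.12816036e-01]), 'ft_force': array([ 0.25238046, -0.28207137,  0.33761081]), 'moment': array([ 0.00413714,  0.02206644, -0.00220368]), 'grip_force': 0.0, 'opening': 0.085781200831944}
scene {'mtx': array([[487.98883467,   0.        , 327.98961018],
       [  0.        , 487.98883467, 240.35748651],
       [  0.        ,   0.        ,   1.        ]]), 'extrinsics': array([[ 0.57467224,  0.42753875, -0.69782694, -0.31355784],
       [-0.81808336,  0.32320692, -0.47568572, -0.62580356],
       [ 0.02216842,  0.84424398,  0.53550038,  0.7144626 ],
       [ 0.        ,  0.        ,  0.        ,  1.        ]])}
top {'mtx': array([[611.14704235,   0.        , 318.50197877],
       [  0.        , 611.14704235, 219.94221755],
       [  0.        ,   0.        ,   1.        ]]), 'extrinsics': array([[-1.22798319e-04,  9.84277733e-01, -1.76627659e-01,
         2.21137097e-01],
       [-9.99982898e-01,  9.11890487e-04,  5.77683998e-03,
        -3.89385465e-02],
       [ 5.84708003e-03,  1.76625348e-01,  9.84260788e-01,
         1.91302485e+00],
       [ 0.00000000e+00,  0.00000000e+00,  0.00000000e+00,
         1.00000000e+00]])}
```

View pics/scene0.png

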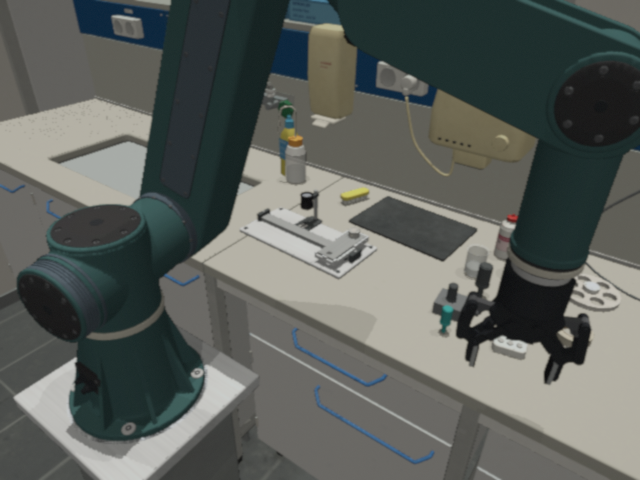

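View pics/top0.png

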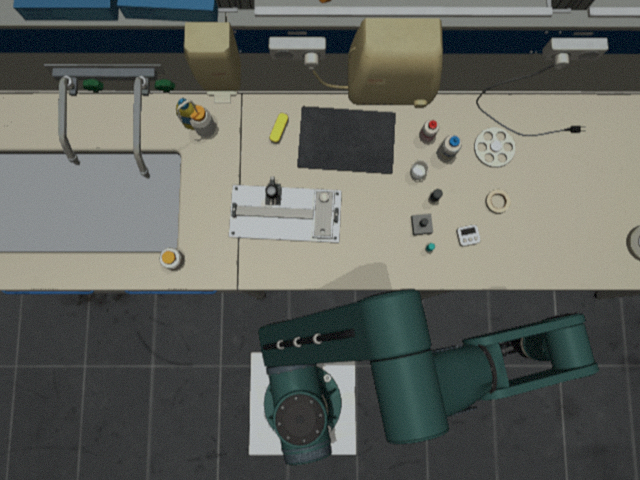

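The scene shows three pin-like things: a dark one in the grey block (scene 452,292; top 423,223), a bigger dark one standing free (scene 484,275; top 436,196) and a turquoise one (scene 446,317; top 431,247). The small dark one in the block fits the description. I'll confirm it in an enlarged crop and measure.

Run:
```python
from h import *
T=np.load("top.npz");S=np.load("scene.npz")
a=cv2.resize(T["p"][170:270,380:500],None,fx=4,fy=4,interpolation=cv2.INTER_CUBIC)   # 480x400
b=cv2.resize(T["p"][170:250,220:350],None,fx=3.7,fy=3.7,interpolation=cv2.INTER_CUBIC)
c=cv2.resize(S["p"][240:340,420:520],None,fx=3,fy=3,interpolation=cv2.INTER_CUBIC)
im=np.zeros((600,800,3),np.uint8); im[:296,:481]=b[:296,:481]; im[:300,490:790]=c; im[300:,:480]=a[:300]
cv2.imwrite("pics/crop1.png",im)
for n,D in(("top",T),("scene",S)):
    cal=dict(mtx=D["K"],extrinsics=D["E"]); P=cloud(cal,D["d"])
    pts={"top":[(423,223),(436,196),(431,247),(469,236),(418,172),(235,187),(232,237),(338,189),(340,240),(272,190),(322,235),(325,197)],"scene":[(452,290),(484,270),(446,312),(476,262),(354,232)]}[n]
    for u,v in pts: print(n,u,v,P[v,u].round(4))
T_cal=dict(mtx=T["K"],extrinsics=T["E"])
P=cloud(T_cal,T["d"])
# bed top: points near z 10mm bright
x,y,z=P[...,0],P[...,1],P[...,2]
roi=(x>.3)&(x<.75)&(y<.35)&(y>-.25)
print(np.histogram(z[roi],bins=np.arange(-.01,.12,.005)))
```

```text
top 423 223 [ 0.5429 -0.3702  0.0688]
top 436 196 [ 0.6236 -0.4093  0.087 ]
top 431 247 [ 0.4688 -0.3924  0.0681]
top 469 236 [ 0.5105 -0.5228  0.0173]
top 418 172 [ 0.7145 -0.3665  0.0287]
top 235 187 [0.668  0.2157 0.015 ]
top 232 237 [0.5087 0.2227 0.0046]
top 338 189 [ 0.6665 -0.1129 -0.0046]
top 340 240 [ 0.5011 -0.1184 -0.0074]
top 272 190 [0.6369 0.0912 0.1082]
top 322 235 [ 0.5115 -0.0609  0.029 ]
top 325 197 [ 0.6265 -0.07    0.0575]
scene 452 290 [ 0.5347 -0.3768  0.0619]
scene 484 270 [ 0.612  -0.4154  0.0874]
scene 446 312 [ 0.4576 -0.3962  0.0628]
scene 476 262 [ 0.6875 -0.3756  0.0501]
scene 354 232 [ 0.6164 -0.0727  0.0574]
(array([2237, 5902, 6515, 3911, 2001,  881,  485,  266,  230,  303,  283,
        129,   33,   34,   17,    7,    4,    1,   10,   10,    8,   22,
         39,   57,   27]), array([-0.01 , -0.005,  0.   ,  0.005,  0.01 ,  0.015,  0.02 ,  0.025,
        0.03 ,  0.035,  0.04 ,  0.045,  0.05 ,  0.055,  0.06 ,  0.065,
        0.07 ,  0.075,  0.08 ,  0.085,  0.09 ,  0.095,  0.1  ,  0.105,
        0.11 ,  0.115]))
```

View pics/crop1.png

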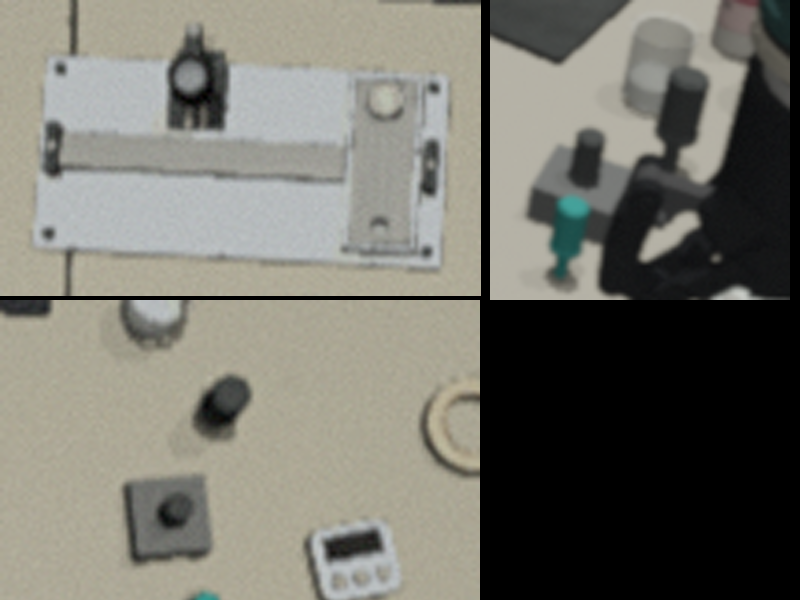

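The crop confirms it: the small dark pin in the grey block (top 424,222, knob top at z≈0.069) is the one. The free-standing dark one is bigger (87 mm tall) and the other is turquoise. I'll move above the pin with the jaws closing along world y.

Emit:
drive_tool:
  increments:
    - [0, 0, 0, 0, 0, 0.105]
    - [0, 0, 0, 0, 0, 0.104]
    - [0, 0, 0, 0, 0, 0.104]
    - [0.04, -0.022, 0, 0, 0, 0]
    - [0.04, -0.022, 0, 0, 0, 0]
  claw: 0

```text
clock: 0.6
eef_pos: [0.2645, -0.5268, 0.2245]
tool_rot: [-3.141, 0.0, -0.003]
ft_force: [0.7, 0.2, -0.0]
opening: 0.0855
grip_force: 0.0
```

Emit:
drive_tool:
  increments:
    - [0.04, -0.022, 0, 0, 0, 0]
    - [0.04, -0.022, 0, 0, 0, 0]
    - [0.04, -0.022, 0, 0, 0, 0]
    - [0.04, -0.022, 0, 0, 0, 0]
    - [0.04, -0.022, 0, 0, 0, 0]

```text
clock: 1.1
eef_pos: [0.4659, -0.4156, 0.2246]
tool_rot: [-3.141, 0.001, -0.0]
ft_force: [-0.2, -0.9, -0.1]
opening: 0.0854
grip_force: 0.0
```

```bash
cat >> h.py <<'E'
def snap(tag):
    s=read_state(); c=calibration("wrist"); p,d=read_camera("wrist")
    np.savez(tag+".npz",p=p,d=d,K=c["mtx"],E=c["extrinsics"]); cv2.imwrite(f"pics/{tag}.png",p)
    print(s["clock"],s["eef_pos"].round(4),s["tool_rot"].round(4)); return c,p,d
def load(tag):
    D=np.load(tag+".npz"); return dict(mtx=D["K"],extrinsics=D["E"]),D["p"],D["d"]
E
python3 - <<'E'
from h import *
c,p,d=snap("w1"); print(c)
E
```

```text
1.1 [ 0.4659 -0.4156  0.2246] [-3.141e+00  5.000e-04 -2.000e-04]
{'mtx': array([[393.61456461,   0.        , 317.00399851],
       [  0.        , 393.61456461, 237.28097835],
       [  0.        ,   0.        ,   1.        ]]), 'extrinsics': array([[ 5.59540723e-04,  9.48769042e-01,  3.15969921e-01,
         5.47260311e-01],
       [-9.99999843e-01,  5.21650253e-04,  2.04497388e-04,
        -4.15775348e-01],
       [ 2.91950018e-05, -3.15969986e-01,  9.48769185e-01,
         3.71665978e-01],
       [ 0.00000000e+00,  0.00000000e+00,  0.00000000e+00,
         1.00000000e+00]])}
```

View pics/w1.png

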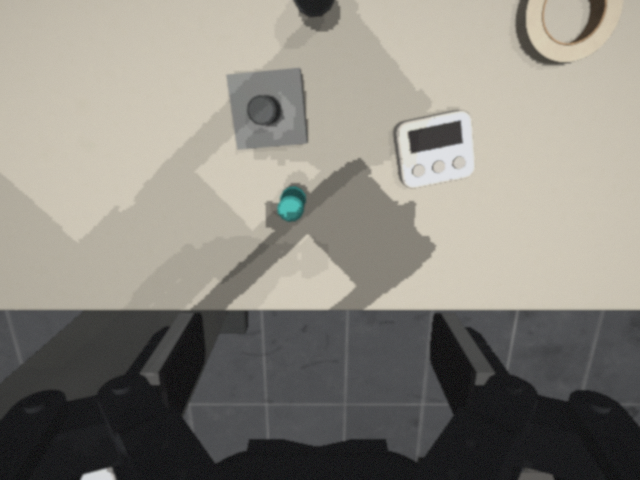

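The wrist view shows the pin's knob top at (264,109) in the block, the turquoise pin at (291,205), and the timer at (435,150).

Run:
```python
from h import *
c,p,d=load("w1")
print("knob",onz(c,264,109,.07).round(4),"turq",onz(c,291,207,.065).round(4))
r=cv2.cvtColor(p,cv2.COLOR_BGR2GRAY)[90:130,243:285]; m=(r<75).astype(np.uint8)
n,l,st,ce=cv2.connectedComponentsWithStats(m); i=1+st[1:,4].argmax(); print(st[i],ce[i]+[243,90])
P=cloud(c,d); print(P[109,264].round(4),P[140,280].round(4),P[200,400].round(4))
T=np.load("top.npz");t=dict(mtx=T["K"],extrinsics=T["E"]); print("top",onz(t,424,222,.07).round(4))
for uv in((228,75),(303,69),(307,143),(236,149)): print("block",onz(c,*uv,.03).round(4))
```

```text
knob [ 0.5453 -0.3772  0.07  ] turq [ 0.4707 -0.395   0.065 ]
[ 21   6  17  29 219] [273.97716895 110.08675799]
[ 0.5453 -0.377   0.0686] [ 0.5201 -0.3845  0.0295] [ 0.4613 -0.4961 -0.0008]
top [ 0.5458 -0.3731  0.07  ]
block [ 0.571  -0.3442  0.03  ]
block [ 0.5755 -0.4046  0.03  ]
block [ 0.5177 -0.4073  0.03  ]
block [ 0.5126 -0.3468  0.03  ]
```

Emit:
drive_tool:
  increments:
    - [0.04, -0.02, 0, 0, 0, 0]
    - [0.04, -0.02, 0, 0, 0, 0]
    - [0, 0, 0.03, 0, 0, 0]
    - [0, 0, 0.04, 0, 0, 0]
    - [0, 0, 0.04, 0, 0, 0]

```text
clock: 1.65
eef_pos: [0.5451, -0.3767, 0.1139]
tool_rot: [3.141, -0.001, 0.001]
ft_force: [0.0, -0.6, -0.2]
opening: 0.0851
grip_force: 0.0
```

Emit:
drive_tool:
  increments:
    - [0, 0, 0.02, 0, 0, 0]
    - [0, 0, 0.02, 0, 0, 0]
    - [0, 0, 0.01, 0, 0, 0]
    - [0, 0, 0, 0, 0, 0]
    - [0, 0, 0, 0, 0, 0]

```text
clock: 2.15
eef_pos: [0.5449, -0.3773, 0.0655]
tool_rot: [3.141, -0.0, -0.0]
ft_force: [0.8, -0.4, 0.5]
opening: 0.0855
grip_force: 0.0
```

Emit:
drive_tool:
  increments:
    - [0, 0, 0, 0, 0, 0]
    - [0, 0, 0, 0, 0, 0]
    - [0, 0, 0, 0, 0, 0]
    - [0, 0, 0, 0, 0, 0]
    - [0, 0, 0, 0, 0, 0]
  claw: 1

```text
clock: 2.65
eef_pos: [0.5447, -0.3769, 0.0652]
tool_rot: [3.142, -0.0, -0.0]
ft_force: [0.1, -0.2, 1.4]
opening: 0.0123
grip_force: 0.0
```

Run:
```python
from h import *
c,p,d=snap("w2"); s=read_state(); print(s["opening"],s["grip_force"],s["ft_force"])
```

```text
2.65 [ 0.5447 -0.3769  0.0652] [ 3.1415e+00 -2.0000e-04 -2.0000e-04]
0.004854840231043203 0.0 [ 0.50439663 -0.14351179  0.0465474 ]
```

View pics/w2.png

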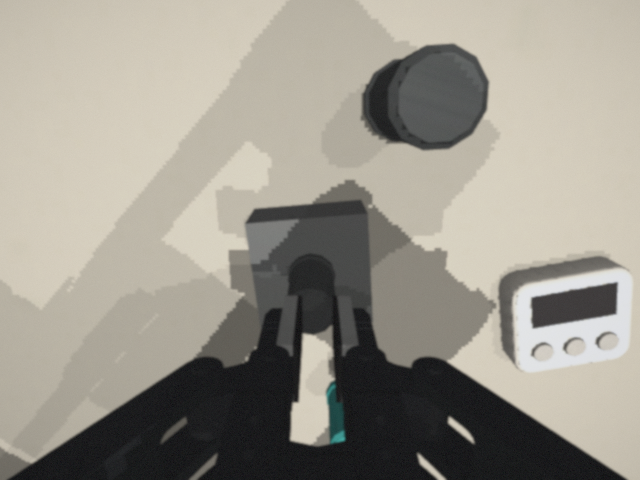

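Run:
```python
from h import *
c,p,d=load("w2")
K=c["mtx"];E=c["extrinsics"]
def proj(X):
    q=np.linalg.inv(E)@np.r_[X,1]; return (K@[q[0]/-q[2],-q[1]/-q[2],1])[:2].round(1)
for X in([.545,-.377,.07],[.545,-.377,.03],[.545,-.377,.059],[.545,-.377,.04],[.5447,-.366,.04],[.5447,-.366,.07],[.5337,-.371,.04],[.5557,-.371,.04]): print(X,proj(np.array(X)))
P=cloud(c,d)
for u,v in((312,268),(312,285),(312,300),(312,318),(312,328),(287,310),(296,330),(346,315),(352,345),(281,225),(280,290)): print(u,v,P[v,u].round(4))
s=read_state();print(s["opening"],s["grip_force"])
```

```text
[0.545, -0.377, 0.07] [316.4 315.5]
[0.545, -0.377, 0.03] [316.5 275.6]
[0.545, -0.377, 0.059] [316.4 302.8]
[0.545, -0.377, 0.04] [316.5 284.1]
[0.5447, -0.366, 0.04] [293.6 284.6]
[0.5447, -0.366, 0.07] [289.5 316.2]
[0.5337, -0.371, 0.04] [304.2 305.1]
[0.5557, -0.371, 0.04] [303.7 263.4]
312 268 [ 0.5555 -0.375   0.045 ]
312 285 [ 0.5558 -0.3752  0.064 ]
312 300 [ 0.5514 -0.3752  0.0688]
312 318 [ 0.5419 -0.3751  0.0666]
312 328 [ 0.537  -0.3751  0.0664]
287 310 [ 0.5556 -0.3663  0.0847]
296 330 [ 0.5557 -0.3703  0.0983]
346 315 [ 0.5554 -0.3876  0.0879]
352 345 [ 0.5563 -0.388   0.1078]
281 225 [ 0.5712 -0.3597  0.0286]
280 290 [ 0.5366 -0.3583  0.0293]
0.004854840231043203 0.0
```

Run:
```python
from h import *
c,p,d=load("w2"); P=cloud(c,d)
for u in (281,284,287,290,293,296,338,341,344,347,350): print(u,[(v,*(P[v,u]*1000).round().astype(int)) for v in range(286,330,6)])
s=read_state();print(s["clock"],s["opening"],s["grip_force"])
snap("w3")
s=read_state();print(s["clock"],s["opening"],s["grip_force"],s["ft_force"],s["moment"])
c,p,d=load("w3"); cv2.imwrite("pics/c3.png",cv2.resize(p[180:380,200:440],None,fx=3,fy=3))
```

```text
281 [(286, np.int64(538), np.int64(-359), np.int64(28)), (292, np.int64(535), np.int64(-359), np.int64(29)), (298, np.int64(531), np.int64(-359), np.int64(28)), (304, np.int64(528), np.int64(-358), np.int64(27)), (310, np.int64(552), np.int64(-363), np.int64(78)), (316, np.int64(552), np.int64(-364), np.int64(82)), (322, np.int64(556), np.int64(-365), np.int64(93)), (328, np.int64(556), np.int64(-365), np.int64(97))]
284 [(286, np.int64(539), np.int64(-360), np.int64(28)), (292, np.int64(535), np.int64(-360), np.int64(28)), (298, np.int64(531), np.int64(-360), np.int64(27)), (304, np.int64(555), np.int64(-365), np.int64(79)), (310, np.int64(556), np.int64(-365), np.int64(86)), (316, np.int64(556), np.int64(-366), np.int64(89)), (322, np.int64(556), np.int64(-366), np.int64(94)), (328, np.int64(556), np.int64(-366), np.int64(97))]
287 [(286, np.int64(538), np.int64(-362), np.int64(28)), (292, np.int64(535), np.int64(-362), np.int64(28)), (298, np.int64(556), np.int64(-366), np.int64(76)), (304, np.int64(556), np.int64(-366), np.int64(80)), (310, np.int64(556), np.int64(-366), np.int64
[... 3035 characters left out ...]
(-388), np.int64(93)), (328, np.int64(556), np.int64(-387), np.int64(97))]
350 [(286, np.int64(539), np.int64(-394), np.int64(29)), (292, np.int64(535), np.int64(-394), np.int64(29)), (298, np.int64(556), np.int64(-390), np.int64(75)), (304, np.int64(556), np.int64(-389), np.int64(81)), (310, np.int64(555), np.int64(-389), np.int64(84)), (316, np.int64(556), np.int64(-389), np.int64(90)), (322, np.int64(556), np.int64(-388), np.int64(94)), (328, np.int64(556), np.int64(-388), np.int64(97))]
2.7 0.004854840231043203 0.0
2.7 [ 0.5447 -0.3769  0.0651] [ 3.1416e+00 -1.0000e-04 -1.0000e-04]
2.75 0.00023773135570539301 0.0 [-0.01551931 -0.47628657  0.46769856] [-0.00874426 -0.01223353 -0.0410691 ]
```

View pics/c3.png

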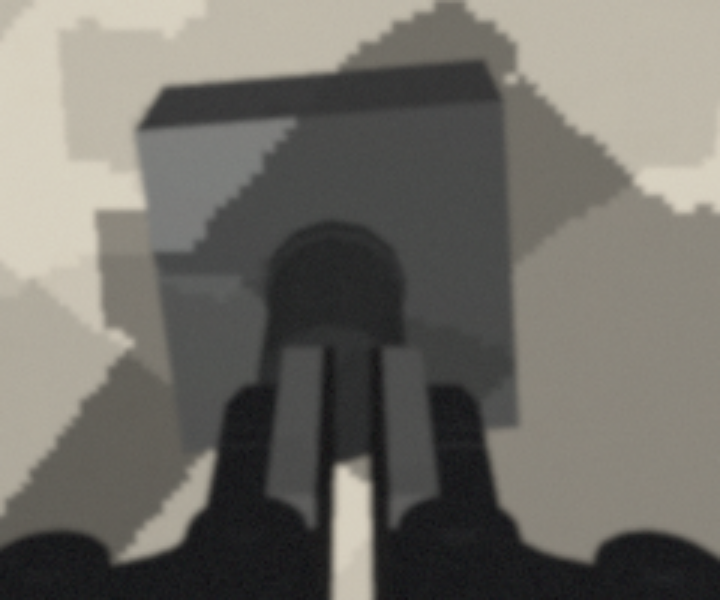

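The fingers closed above the knob. Pad tips measure z≈0.075, about 10 mm above the reported TCP rather than 25 mm below it, and the knob top is at 0.069. The pin is untouched at (312,318), so I'll open, go 34 mm lower on this measured tip offset, and watch the force.

Emit:
drive_tool:
  increments:
    - [0, 0, 0, 0, 0, 0]
    - [0, 0, 0, 0, 0, 0]
    - [0, 0, 0, 0, 0, 0]
    - [0, 0, 0, 0, 0, 0]
    - [0, 0, 0, 0, 0, 0]
  claw: 0

```text
clock: 3.25
eef_pos: [0.5446, -0.3769, 0.065]
tool_rot: [-3.141, 0.0, -0.0]
ft_force: [-0.0, -0.5, -0.4]
opening: 0.0725
grip_force: 0.0
```

Emit:
drive_tool:
  increments:
    - [0, -0.001, 0.01, 0, 0, 0]
    - [0, 0, 0.01, 0, 0, 0]
    - [0, 0, 0.008, 0, 0, 0]
    - [0, 0, 0.004, 0, 0, 0]
    - [0, 0, 0, 0, 0, 0]

```text
clock: 3.75
eef_pos: [0.544, -0.3753, 0.0317]
tool_rot: [-3.14, 0.002, -0.0]
ft_force: [0.6, -0.1, 0.2]
opening: 0.0855
grip_force: 0.0
```

Emit:
drive_tool:
  increments:
    - [0, 0, 0, 0, 0, 0]
    - [0, 0, 0, 0, 0, 0]
    - [0, 0, 0, 0, 0, 0]
    - [0, 0, 0, 0, 0, 0]
    - [0, 0, 0, 0, 0, 0]
  claw: 1

```text
clock: 4.25
eef_pos: [0.5448, -0.3758, 0.0335]
tool_rot: [-3.141, -0.0, -0.0]
ft_force: [-0.5, 1.0, 3.3]
opening: 0.0204
grip_force: 58.5
```

Gripped, with the opening at 20 mm and the force at 58 N. Now lift and carry it to a viewing pose beside the carriage.

Emit:
drive_tool:
  increments:
    - [0, 0, -0.01, 0, 0, 0]
    - [0, 0, -0.03, 0, 0, 0]
    - [0, 0, -0.05, 0, 0, 0]
    - [0, 0, -0.05, 0, 0, 0]
    - [0, 0, -0.05, 0, 0, 0]

```text
clock: 4.75
eef_pos: [0.5443, -0.3757, 0.2254]
tool_rot: [3.142, 0.0, -0.0]
ft_force: [0.8, -0.5, -0.6]
opening: 0.0205
grip_force: 58.8
```

Emit:
drive_tool:
  increments:
    - [0, -0.04, 0, 0, 0, 0]
    - [0, -0.04, 0, 0, 0, 0]
    - [0, -0.04, 0, 0, 0, 0]
    - [0, -0.04, 0, 0, 0, 0]
    - [0, -0.04, 0, 0, 0, 0]

```text
clock: 5.25
eef_pos: [0.5444, -0.1745, 0.2238]
tool_rot: [3.141, -0.001, -0.001]
ft_force: [0.4, -0.4, -0.1]
opening: 0.0203
grip_force: 58.8
```

Emit:
drive_tool:
  increments:
    - [-0.01, -0.05, 0, 0, 0, 0]
    - [-0.01, -0.05, 0, 0, 0, 0]
    - [0, -0.04, 0, 0, 0, 0]
    - [0, 0, 0, 0, 0, 0]
    - [0, 0, 0, 0, 0, 0]

```text
clock: 5.75
eef_pos: [0.5252, -0.0372, 0.2237]
tool_rot: [3.141, -0.001, 0.002]
ft_force: [-0.2, 0.1, 0.1]
opening: 0.0209
grip_force: 58.9
```

Run:
```python
from h import *
snap("w4")
```

```text
5.75 [ 0.5252 -0.0372  0.2237] [ 3.1409e+00 -9.0000e-04  2.3000e-03]
```

View pics/w4.png

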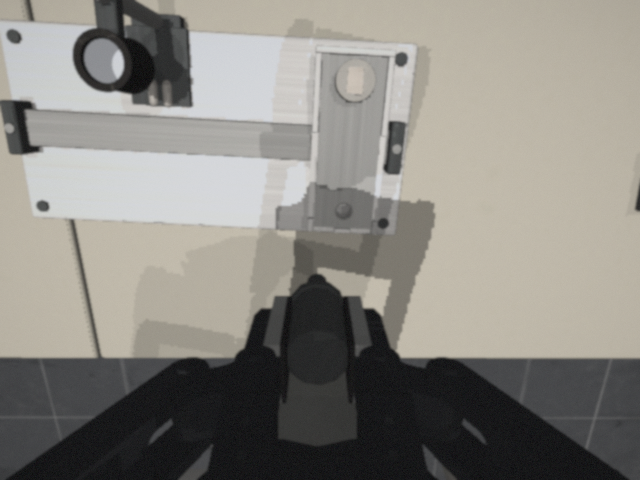

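The view shows the tray hole at (344,210), the specimen top at (355,81), the loupe ring at (103,59), the viewer bar with ridges near (160,93), the held pin's tip at (317,280), and bed screws at (13,36), (401,59), (42,206) and (382,223).

Run:
```python
from h import *
c,p,d=load("w4"); P=cloud(c,d)
hole=onz(c,344,210,.04); sp=onz(c,355,81,.058); lp=onz(c,103,59,.108)
print("hole",hole.round(4),P[206,352].round(4)); print("spec",sp.round(4),P[81,355].round(4)); print("loupe",lp.round(4), P[59,78].round(4),P[35,100].round(4))
sc=[onz(c,*u,.01)[:2] for u in((13,36),(401,59),(42,206),(382,223))]
print(np.round(sc,4)); yb=(sc[0]-sc[1])+(sc[2]-sc[3]); yb/=np.linalg.norm(yb); xb=np.array([yb[1],-yb[0]]); print("ybed",yb,"xbed",xb)
ctr=np.mean(sc,0); print("centre",ctr)
for n,q in(("hole",hole),("spec",sp),("loupe",lp),("ridgeL",onz(c,153,93,.016)),("ridgeR",onz(c,167,93,.016)),("barL",onz(c,134,102,.013)),("barR",onz(c,191,105,.013))): print(n,((q[:2]-ctr)@xb).round(4),((q[:2]-ctr)@yb).round(4))
print("pin tip ray",[P[v,317].round(4) for v in(278,282,290,300,330,350)])
g=cv2.cvtColor(p,cv2.COLOR_BGR2GRAY)
print(g[198:222:1,344]); print(g[210,330:358])
h=g[195:225,328:360]
a=cv2.resize(g[180:235,300:400],None,fx=5,fy=5,interpolation=cv2.INTER_CUBIC); a=cv2.normalize(a,None,0,255,cv2.NORM_MINMAX)
b=cv2.resize(g[30:120,60:210],None,fx=5,fy=5,interpolation=cv2.INTER_CUBIC)[:,:750]
im=np.zeros((600,760),np.uint8); im[:275,:500]=a; im[280:600,:750]=b[130:450]; cv2.imwrite("pics/c4.png",im)
```

```text
hole [ 0.5216 -0.0611  0.04  ] [ 0.5248 -0.0681  0.0386]
spec [ 0.6246 -0.0655  0.058 ] [ 0.6246 -0.0656  0.0571]
loupe [0.6337 0.0935 0.108 ] [0.6338 0.1099 0.106 ] [0.6468 0.0928 0.1086]
[[ 0.661   0.2135]
 [ 0.6447 -0.108 ]
 [ 0.517   0.2208]
 [ 0.5012 -0.0999]]
ybed [0.04999828 0.9987493 ] xbed [ 0.9987493  -0.04999828]
centre [0.58099625 0.05661188]
hole -0.0534 -0.1206
spec 0.0496 -0.1198
loupe 0.0508 0.0395
ridgeL 0.0337 0.0465
ridgeR 0.0344 0.0347
barL 0.0256 0.0645
barR 0.0257 0.0157
pin tip ray [array([ 0.53  , -0.0375,  0.2015]), array([ 0.5366, -0.0375,  0.2203]), array([ 0.5363, -0.0375,  0.2271]), array([ 0.5356, -0.0375,  0.2344]), array([ 0.536 , -0.0374,  0.2566]), array([ 0.5297, -0.0374,  0.2587])]
[114 114 113 110 105 106 111 112 104 101 101 100 100  98  95  90  88  86
  82  78  82  91 104 110]
[113 111 112 110 105  99 102 110 116 117 113 109 103 100 100  99  99  96
  91  83  83  89  98 106 114 115 113 112]
```

View pics/c4.png

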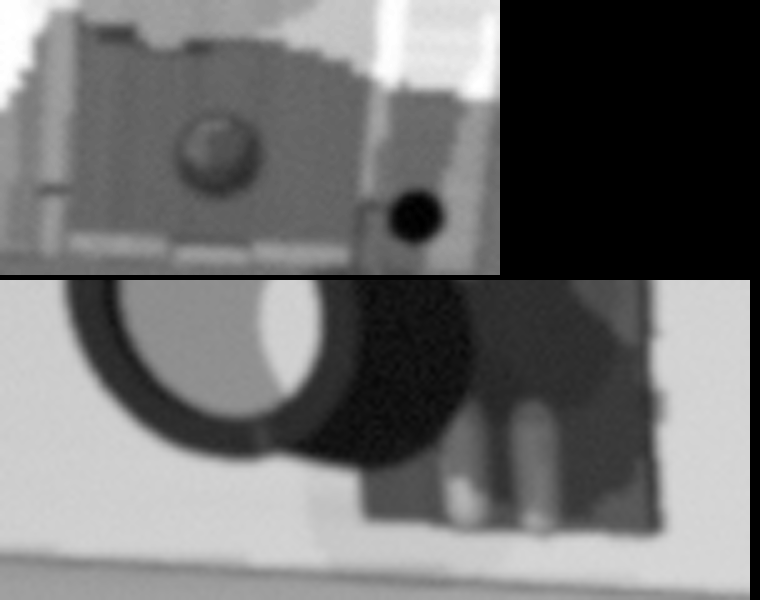

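The hole is at (0.521,-0.061). In bed axes it sits at x≈-0.054, as it should, and the notch lies 0.160 m of travel away (ridge middle, bar centre and loupe agree). I'll go above the hole and take one close look.

Emit:
drive_tool:
  increments:
    - [-0.002, 0.012, 0, 0, 0, 0]
    - [-0.002, 0.012, 0.02, 0, 0, 0]
    - [0, 0, 0.05, 0, 0, 0]
    - [0, 0, 0.04, 0, 0, 0]
    - [0, 0, 0.02, 0, 0, 0]

```text
clock: 6.3
eef_pos: [0.5189, -0.0639, 0.0899]
tool_rot: [-3.141, 0.005, -0.003]
ft_force: [0.6, 0.5, -1.2]
opening: 0.0202
grip_force: 59.0
```

Emit:
drive_tool:
  increments:
    - [0, 0, 0.006, 0, 0, 0]
    - [0, 0, 0, 0, 0, 0]
    - [0, 0, 0, 0, 0, 0]
    - [0, 0, 0, 0, 0, 0]
    - [0, 0, 0, 0, 0, 0]

```text
clock: 6.8
eef_pos: [0.5221, -0.0622, 0.0883]
tool_rot: [3.141, -0.002, -0.0]
ft_force: [-0.4, 0.0, -0.5]
opening: 0.0206
grip_force: 59.0
```

Run:
```python
from h import *
c,p,d=snap("w5")
K=c["mtx"];E=c["extrinsics"]
def proj(X):
    q=np.linalg.inv(E)@np.r_[X,1]; return (K@[q[0]/-q[2],-q[1]/-q[2],1])[:2].round(1)
print("hole proj",proj(np.array([.5212,-.0611,.04])),proj(np.array([.5277,-.0611,.04])))
s=read_state();t=s["eef_pos"]; print("tip proj",proj(t-[0,0,.0295]))
g=p[230:350,240:400]; a=cv2.resize(g,None,fx=5,fy=5,interpolation=cv2.INTER_CUBIC); a=np.clip(a.astype(float)*2,0,255).astype(np.uint8); cv2.imwrite("pics/c5.png",a)
```

```text
6.8 [ 0.5221 -0.0622  0.0883] [ 3.141e+00 -2.400e-03 -2.000e-04]
hole proj [314.3 267.9] [314.3 256.6]
tip proj [316.1 281.2]
```

View pics/c5.png

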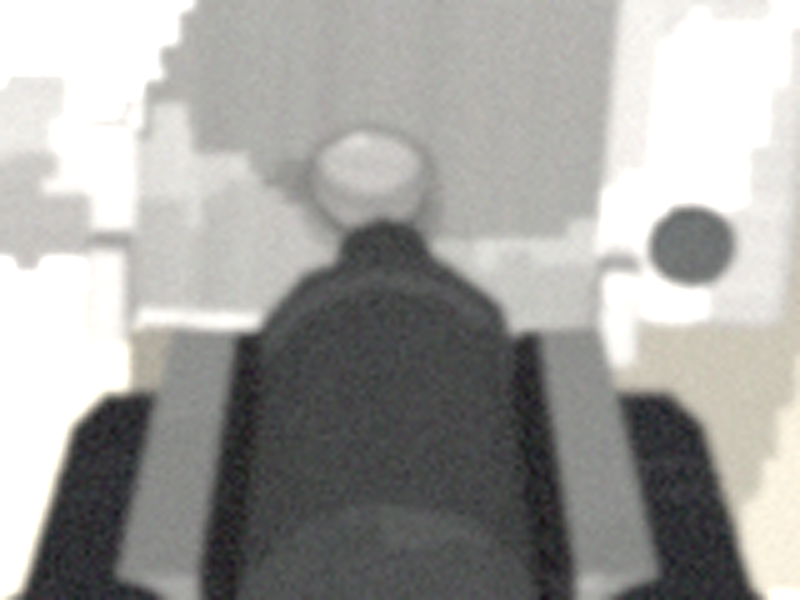

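The pin shank is centred at u≈317 and the hole at u≈314.6 (14.3 mm below the tip level). The pin is about 1.3 mm too far towards -y and x is good. I'll correct that and insert slowly.

Emit:
drive_tool:
  increments:
    - [0, -0.0013, 0.008, 0, 0, 0]
    - [0, 0, 0.004, 0, 0, 0]
    - [0, 0, 0.005, 0, 0, 0]
    - [0, 0, 0.005, 0, 0, 0]
    - [0, 0, 0.005, 0, 0, 0]

```text
clock: 7.35
eef_pos: [0.521, -0.0605, 0.0594]
tool_rot: [-3.141, 0.0, -0.0]
ft_force: [0.1, 0.8, -0.3]
opening: 0.0201
grip_force: 59.0
```

Emit:
drive_tool:
  increments:
    - [0, 0, 0.004, 0, 0, 0]
    - [0, 0, 0.004, 0, 0, 0]
    - [0, 0, 0.003, 0, 0, 0]
    - [0, 0, 0.002, 0, 0, 0]
    - [0, 0, 0.001, 0, 0, 0]

```text
clock: 7.85
eef_pos: [0.5211, -0.0606, 0.0458]
tool_rot: [-3.141, 0.0, -0.0]
ft_force: [0.3, 0.2, -0.0]
opening: 0.0205
grip_force: 59.0
```

Emit:
drive_tool:
  increments:
    - [0, 0, 0.001, 0, 0, 0]
    - [0, 0, 0.001, 0, 0, 0]
    - [0, 0, 0, 0, 0, 0]
    - [0, 0, 0, 0, 0, 0]
    - [0, 0, 0, 0, 0, 0]

```text
clock: 8.35
eef_pos: [0.5212, -0.0605, 0.0441]
tool_rot: [-3.142, -0.0, -0.0]
ft_force: [-0.2, -0.2, -0.4]
opening: 0.0204
grip_force: 59.0
```

Emit:
drive_tool:
  increments:
    - [0, 0, 0.001, 0, 0, 0]
    - [0, 0, 0.001, 0, 0, 0]
    - [0, 0, 0, 0, 0, 0]
    - [0, 0, 0, 0, 0, 0]
    - [0, 0, 0, 0, 0, 0]

```text
clock: 8.85
eef_pos: [0.5213, -0.0606, 0.0433]
tool_rot: [3.141, -0.001, -0.0]
ft_force: [-3.7, 0.9, 14.8]
opening: 0.0207
grip_force: 60.6
```

The collar is seated: 15 N upwards at TCP z 0.0433, which matches the 3.5 mm grip offset above home height. I'll ease off slightly, then slide along the bed's y axis.

Emit:
drive_tool:
  increments:
    - [0, 0, -0.0005, 0, 0, 0]
    - [0.0002, -0.004, 0, 0, 0, 0]
    - [0.0005, -0.01, 0, 0, 0, 0]
    - [0.0005, -0.01, 0, 0, 0, 0]
    - [0.0003, -0.006, 0, 0, 0, 0]

```text
clock: 9.35
eef_pos: [0.523, -0.0305, 0.0433]
tool_rot: [3.141, -0.001, 0.0]
ft_force: [-2.0, -1.7, 7.6]
opening: 0.0204
grip_force: 59.7
```

Emit:
drive_tool:
  increments:
    - [0.0008, -0.015, 0, 0, 0, 0]
    - [0.001, -0.02, 0, 0, 0, 0]
    - [0.001, -0.02, 0, 0, 0, 0]
    - [0.001, -0.02, 0, 0, 0, 0]
    - [0.0005, -0.01, 0, 0, 0, 0]

```text
clock: 9.85
eef_pos: [0.5276, 0.0555, 0.0434]
tool_rot: [3.141, -0.002, 0.001]
ft_force: [-0.9, -2.2, 7.9]
opening: 0.0199
grip_force: 59.7
```

Emit:
drive_tool:
  increments:
    - [0.0005, -0.01, 0, 0, 0, 0]
    - [0.0005, -0.01, 0, 0, 0, 0]
    - [0.0003, -0.006, 0, 0, 0, 0]
    - [0, 0, 0, 0, 0, 0]
    - [0, 0, 0, 0, 0, 0]

```text
clock: 10.35
eef_pos: [0.5289, 0.081, 0.0434]
tool_rot: [-3.141, -0.001, 0.0]
ft_force: [-2.0, 1.3, 7.3]
opening: 0.0205
grip_force: 59.7
```

Run:
```python
from h import *
c,p,d=snap("w6"); print(read_state()["ft_force"])
T=calibration("top"); q,e=read_camera("top"); np.savez("top2.npz",p=q,d=e)
S=np.load("top.npz"); 
b=cv2.resize(q[170:250,220:350],None,fx=3.7,fy=3.7,interpolation=cv2.INTER_CUBIC)
im=np.zeros((600,800,3),np.uint8); im[:296,:481]=b[:296,:481]
a=cv2.resize(p[0:300],None,fx=1,fy=1); im[300:600,:640]=a
cv2.imwrite("pics/c6.png",im)
```

```text
10.35 [0.5289 0.081  0.0434] [-3.141e+00 -1.400e-03  1.000e-04]
[-1.16033535  1.46695833  8.57134853]
```

View pics/c6.png

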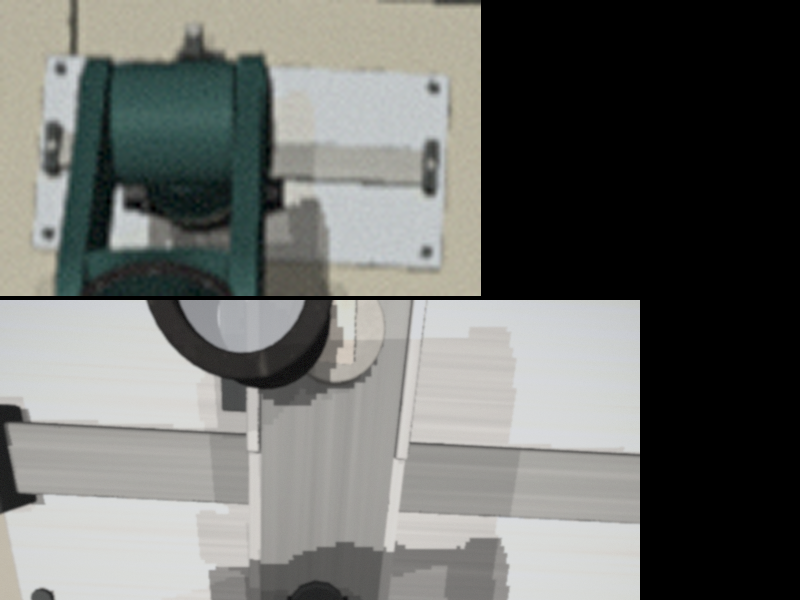

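The wrist view shows the carriage just short of the viewer, with the specimen at (340,30) partly under the loupe (ring centre u≈240) and the pin knob at u≈317. The notch should be at pin y≈0.099. I'll approach it in small steps.

Emit:
drive_tool:
  increments:
    - [0.0001, -0.002, 0, 0, 0, 0]
    - [0.0001, -0.002, 0, 0, 0, 0]
    - [0.0001, -0.002, 0, 0, 0, 0]
    - [0.0001, -0.002, 0, 0, 0, 0]
    - [0.0001, -0.002, 0, 0, 0, 0]

```text
clock: 10.95
eef_pos: [0.5293, 0.0902, 0.0434]
tool_rot: [3.141, -0.001, 0.0]
ft_force: [-1.0, -3.3, 7.8]
opening: 0.0202
grip_force: 59.7
```

Emit:
drive_tool:
  increments:
    - [0, -0.001, 0, 0, 0, 0]
    - [0.0001, -0.001, 0, 0, 0, 0]
    - [0, -0.001, 0, 0, 0, 0]
    - [0, 0, 0, 0, 0, 0]
    - [0, 0, 0, 0, 0, 0]

```text
clock: 11.45
eef_pos: [0.5294, 0.0917, 0.0434]
tool_rot: [3.139, -0.001, 0.001]
ft_force: [-0.7, -8.1, 8.1]
opening: 0.0205
grip_force: 59.8
```

Emit:
drive_tool:
  increments:
    - [0, -0.001, 0, 0, 0, 0]
    - [0.0001, -0.001, 0, 0, 0, 0]
    - [0, -0.001, 0, 0, 0, 0]
    - [0, 0, 0, 0, 0, 0]
    - [0, 0, 0, 0, 0, 0]

```text
clock: 11.95
eef_pos: [0.5295, 0.0955, 0.0434]
tool_rot: [3.14, -0.001, 0.0]
ft_force: [-2.0, -4.4, 8.4]
opening: 0.0202
grip_force: 59.8
```

Emit:
drive_tool:
  increments:
    - [0, -0.001, 0, 0, 0, 0]
    - [0.0001, -0.001, 0, 0, 0, 0]
    - [0, 0, 0, 0, 0, 0]
    - [0, 0, 0, 0, 0, 0]
    - [0, 0, 0, 0, 0, 0]

```text
clock: 12.45
eef_pos: [0.5296, 0.0983, 0.0434]
tool_rot: [3.141, -0.001, -0.0]
ft_force: [-1.0, -0.7, 8.0]
opening: 0.0206
grip_force: 59.8
```

```bash
cat > trav.py <<'E'
from h import *
yb=np.array([.05,.99875]);xb=np.array([.99875,-.05]);ctr=np.array([.58100,.05661])
def ext(tag):
    c,p,d=load(tag);P=cloud(c,d);q=P[...,:2]-ctr;X=q@xb;Y=q@yb
    m=(P[...,2]>.028)&(P[...,2]<.046)&(d>0)
    r=[]
    for x in np.arange(-.01,.021,.002):
        k=m&(abs(X-x)<.001)&(abs(Y)<.2)
        if k.sum()>20: r.append((Y[k].min(),Y[k].max()))
    r=np.median(r,0); return r.round(4),r.mean().round(4),np.ptp(r).round(4)
E
python3 - <<'E'
from trav import *
snap("w7"); s=read_state(); print(s["ft_force"])
for t in("w4","w6","w7"): print(t,ext(t))
E
```

```text
12.45 [0.5296 0.0983 0.0434] [ 3.1414e+00 -1.3000e-03 -1.0000e-04]
[-1.46798311 -1.56307258  7.88069007]
w4 (array([-0.1669,  0.1657]), np.float64(-0.0006), np.float64(0.3327))
w6 (array([-0.0103,  0.0518]), np.float64(0.0207), np.float64(0.0621))
w7 (array([0.0065, 0.1663]), np.float64(0.0864), np.float64(0.1598))
```

```bash
sed -i 's/abs(Y)<.2)/(abs(Y-y0)<.04))/; s/def ext(tag)/def ext(tag,y0)/' trav.py
python3 - <<'E'
from trav import *
for t,y in(("w4",-.12),("w6",.02),("w7",.037)): print(t,ext(t,y))
c,p,d=load("w4");P=cloud(c,d);q=P[...,:2]-ctr;X=q@xb;Y=q@yb
# ridge crests and bar from w4 image: dark bar extent in row scan, bright ridges
g=cv2.cvtColor(p,cv2.COLOR_BGR2GRAY)
for v in(88,92,96,100): print(v,[(u,g[v,u]) for u in range(146,174,1)][::1])
E
```

```text
w4 (array([-0.1597, -0.09  ]), np.float64(-0.1249), np.float64(0.0698))
w6 (array([-0.0103,  0.0517]), np.float64(0.0207), np.float64(0.0621))
w7 (array([0.0065, 0.0682]), np.float64(0.0373), np.float64(0.0618))
88 [(146, np.uint8(37)), (147, np.uint8(56)), (148, np.uint8(76)), (149, np.uint8(94)), (150, np.uint8(105)), (151, np.uint8(106)), (152, np.uint8(106)), (153, np.uint8(103)), (154, np.uint8(96)), (155, np.uint8(90)), (156, np.uint8(80)), (157, np.uint8(68)), (158, np.uint8(54)), (159, np.uint8(51)), (160, np.uint8(55)), (161, np.uint8(61)), (162, np.uint8(80)), (163, np.uint8(94)), (164, np.uint8(103)), (165, np.uint8(107)), (166, np.uint8(107)), (167, np.uint8(104)), (168, np.uint8(101)), (169, np.uint8(96)), (170, np.uint8(89)), (171, np.uint8(78)), (172, np.uint8(63)), (173, np.uint8(59))]
92 [(146, np.uint8(79)), (147, np.uint8(89)), (148, np.uint8(102)), (149, np.uint8(109)), (150, np.uint8(108)), (151, np.uint8(109)), (152, np.uint8(107)), (153, np.uint8(105)), (154, np.uint8(99)), (155, np.uint8(91)), (156, np.uint8(83)), (157, np.uint8(72)), (158, np.uint8(60)), (159
[... 829 characters left out ...]
(107)), (170, np.uint8(97)), (171, np.uint8(82)), (172, np.uint8(67)), (173, np.uint8(58))]
100 [(146, np.uint8(81)), (147, np.uint8(83)), (148, np.uint8(100)), (149, np.uint8(129)), (150, np.uint8(154)), (151, np.uint8(170)), (152, np.uint8(176)), (153, np.uint8(173)), (154, np.uint8(162)), (155, np.uint8(145)), (156, np.uint8(128)), (157, np.uint8(106)), (158, np.uint8(82)), (159, np.uint8(69)), (160, np.uint8(66)), (161, np.uint8(66)), (162, np.uint8(69)), (163, np.uint8(83)), (164, np.uint8(99)), (165, np.uint8(110)), (166, np.uint8(117)), (167, np.uint8(122)), (168, np.uint8(116)), (169, np.uint8(109)), (170, np.uint8(100)), (171, np.uint8(85)), (172, np.uint8(72)), (173, np.uint8(61))]
```

The carriage centre is at bed y 0.0373 and the notch is at about 0.0405, so it needs roughly 3 mm more.

Emit:
drive_tool:
  increments:
    - [0, -0.0008, 0, 0, 0, 0]
    - [0.0001, -0.0008, 0, 0, 0, 0]
    - [0, 0, 0, 0, 0, 0]
    - [0, 0, 0, 0, 0, 0]
    - [0, 0, 0, 0, 0, 0]

```text
clock: 13.0
eef_pos: [0.5297, 0.1002, 0.0434]
tool_rot: [-3.141, -0.001, -0.0]
ft_force: [-0.6, 0.8, 7.5]
opening: 0.0203
grip_force: 59.8
```

Run:
```python
from trav import *
snap("w8"); s=read_state(); print(s["ft_force"]); print(ext("w8",.04))
```

```text
13.0 [0.5297 0.1002 0.0434] [-3.1413e+00 -1.3000e-03 -2.0000e-04]
[-1.41481708 -0.4196707   7.50547234]
(array([0.0084, 0.0703]), np.float64(0.0394), np.float64(0.0618))
```

Emit:
drive_tool:
  increments:
    - [0, -0.0008, 0, 0, 0, 0]
    - [0, 0, 0, 0, 0, 0]
    - [0, 0, 0, 0, 0, 0]
    - [0, 0, 0, 0, 0, 0]
    - [0, 0, 0, 0, 0, 0]

```text
clock: 13.55
eef_pos: [0.5298, 0.1011, 0.0434]
tool_rot: [-3.141, -0.001, -0.0]
ft_force: [-1.3, 1.4, 7.0]
opening: 0.0205
grip_force: 59.7
```

Run:
```python
from trav import *
snap("w9"); s=read_state(); print(s["ft_force"]); print(ext("w9",.04))
```

```text
13.55 [0.5298 0.1011 0.0434] [-3.1411e+00 -1.4000e-03 -3.0000e-04]
[-0.62577309  0.53450153  7.10206953]
(array([0.0094, 0.0714]), np.float64(0.0404), np.float64(0.062))
```

Emit:
drive_tool:
  increments:
    - [0, -0.0008, 0, 0, 0, 0]
    - [0, 0, 0, 0, 0, 0]
    - [0, 0, 0, 0, 0, 0]
    - [0, 0, 0, 0, 0, 0]
    - [0, 0, 0, 0, 0, 0]

```text
clock: 14.1
eef_pos: [0.5298, 0.1018, 0.0434]
tool_rot: [-3.141, -0.001, -0.0]
ft_force: [-1.4, 0.4, 7.1]
opening: 0.0204
grip_force: 59.7
```

Run:
```python
from trav import *
snap("w10"); s=read_state(); print(s["ft_force"]); print(ext("w10",.042))
```

```text
14.1 [0.5298 0.1018 0.0434] [-3.1413e+00 -1.4000e-03 -2.0000e-04]
[-0.89025413  0.61098106  7.18438799]
(array([0.01  , 0.0719]), np.float64(0.041), np.float64(0.0619))
```

Emit:
drive_tool:
  increments:
    - [0, -0.001, 0, 0, 0, 0]
    - [0, 0, 0, 0, 0, 0]
    - [0, 0, 0, 0, 0, 0]
    - [0, 0, 0, 0, 0, 0]
    - [0, 0, 0, 0, 0, 0]

```text
clock: 14.65
eef_pos: [0.5298, 0.1025, 0.0434]
tool_rot: [3.141, -0.001, -0.0]
ft_force: [-0.9, -1.2, 7.4]
opening: 0.0201
grip_force: 59.7
```

Run:
```python
from trav import *
snap("w11"); s=read_state(); print(s["ft_force"]); print(ext("w11",.042))
```

```text
14.65 [0.5298 0.1025 0.0434] [ 3.1415e+00 -1.4000e-03 -0.0000e+00]
[-0.80198061 -1.56291336  7.30781744]
(array([0.0107, 0.0725]), np.float64(0.0416), np.float64(0.0618))
```

Emit:
drive_tool:
  increments:
    - [0, -0.001, 0, 0, 0, 0]
    - [0, 0, 0, 0, 0, 0]
    - [0, 0, 0, 0, 0, 0]
    - [0, 0, 0, 0, 0, 0]
    - [0, 0, 0, 0, 0, 0]

```text
clock: 15.2
eef_pos: [0.5299, 0.103, 0.0434]
tool_rot: [3.141, -0.001, 0.0]
ft_force: [-1.2, -2.4, 7.6]
opening: 0.0204
grip_force: 59.7
```

Run:
```python
from trav import *
snap("w12"); s=read_state(); print(s["ft_force"]); print(ext("w12",.042))
```

```text
15.2 [0.5299 0.103  0.0434] [ 3.1407e+00 -1.5000e-03  2.0000e-04]
[-1.01427887 -3.05135141  7.29704701]
(array([0.0112, 0.0729]), np.float64(0.0421), np.float64(0.0618))
```

Resistance rises past bed y 0.0416, so by force the notch is at about 0.0415, and the image gives about 0.0405. I'll back off about 1 mm to sit between them.

Emit:
drive_tool:
  increments:
    - [0, 0.0008, 0, 0, 0, 0]
    - [0, 0.0006, 0, 0, 0, 0]
    - [0, 0, 0, 0, 0, 0]
    - [0, 0, 0, 0, 0, 0]
    - [0, 0, 0, 0, 0, 0]

```text
clock: 15.75
eef_pos: [0.5298, 0.1024, 0.0434]
tool_rot: [-3.141, -0.001, -0.0]
ft_force: [-0.7, 0.7, 6.8]
opening: 0.0206
grip_force: 59.7
```

Run:
```python
from trav import *
snap("w13"); s=read_state(); print(s["ft_force"],s["grip_force"]); print(ext("w13",.042))
```

```text
15.75 [0.5298 0.1024 0.0434] [-3.1413e+00 -1.5000e-03 -2.0000e-04]
[-0.18058475  0.18663228  7.28894861] 59.72592294216156
(array([0.0106, 0.0725]), np.float64(0.0416), np.float64(0.0619))
```

```bash
python3 -c "
from bench import *
print(finish_job())"
```

```text
the job is handed in; nothing more can be done
None
```

I pinned the tray and carriage while parked, slid them 0.160 m to the notch, and handed the job in with the gripper still holding the knob at 60 N; the verdict was not shown, and I put the ball within about 1 mm of the notch from images and force.

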